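Turn a sample jar's barcode to the reader

TASK

The sample jar on the barcode reader's round plate stands with its label turned away from the reader. Turn the jar so that its barcode label faces the reader's window squarely, and leave it standing upright in the middle of the plate. Leave the other jar, which waits on the worktop beside the reader, where it stands.

Things in the scene. Friction and masses are not known exactly. Their poses are not given: they have to be found in the camera images.
- sample_mid (a point): Centre, 33 mm above the underside, of the loose jar on the reader's plate: round, amber glass, 50 mm across, black fixed lid 47 mm across, 66 mm high in all (straight glass wall up to 46 mm), 0.1 to 0.2 kg. One side has a white label with black bars; a 10 mm white paper strip runs from it over the lid's edge to the lid's centre. z: up; y: from the jar's axis out through the label's middle.
- sample_label (a point): Middle of the sample jar's barcode label (white paper with upright black bars, 28 mm wide, 34 mm high), on the jar's surface: 25 mm from the jar's axis along the jar's own y, 24 mm above the underside. Not far off, a big white lidded bucket about 0.25 m high stands on the worktop, forward and to the left of the robot near (0.65, 0.29): come to the jar from above, clear of it.
- plate (a point): Centre of the top of the reader's round steel plate: 80 mm across, flat, no rim, 10 mm above the worktop, on a fixed grey base 100 mm wide. z: up; y: straight from the plate to the window. The reader is a white block 90 mm wide, 68 mm deep, 78 mm high; its face with the dark window is 95 mm from the plate's centre and looks back along -y. A label facing it squarely looks along +y.
- waiting_mid (a point): Centre (33 mm above its underside) of the other jar, same kind and size as the sample jar, standing on the worktop on the side of the plate away from the reader block, 140 to 190 mm from the plate's centre. To be left alone.
Things that resemble listed ones, but are neither listed nor needed, are in the scene too. Leave any green or red look-alike of the part that bears sample_mid alone.

How it is judged (in metres and radians):
At the end, for the whole second after the job is handed in: The sample jar stands upright (within about 6 degrees) and released on the reader's plate, its centre within 15 mm of the plate's centre, its label facing the window within 15 degrees (the label on the window's side, not the far side), and the waiting jar is within 20 mm of where it stood (angle between the y axis of sample_mid and the y axis of plate, either way round below 0.26 rad and y of sample_label in the frame of plate above 0 m and horizontal distance between sample_mid and plate below 0.015 m and z of sample_mid in the frame of plate between 0.028 and 0.038 m and angle between sample_mid's own z axis and vertical below 0.1 rad and distance of waiting_mid from where it was at the start of the episode below 0.02 m); the robot touches nothing.
It fails at once if the waiting jar is pushed or moved by more than 20 mm (distance of waiting_mid from where it was at the start of the episode above 0.02 m).
It fails at once if the sample jar is tipped over (more than 35 degrees from upright) (angle between sample_mid's own z axis and vertical above 0.6 rad).
It also fails if it takes over 35 s, if anything falls off the work surface, if the arm or the gripper's body presses on something with over 40 N, if the wrist force passes 120 N, or if a joint passes its speed limit or range.

ROBOT

A 6-joint arm with a two-finger parallel gripper is mounted at the origin on a cart in front of the work surface, level with it; the furniture and walls round the work are solid. World frame = base frame: x ahead of the robot, y to its left, z up, the work surface at z = 0. Lengths are in m, angles in degrees, forces in N, time in s.
With the tool pointing down it reaches from about 0.35 to 0.875 m from the base axis. Payload 4.2 kg.
Tool frame: the origin (TCP) lies on the front face of the gripper's body, between the roots of the fingers; the fingertips stand 70 mm ahead of it and the grasp point (between the pads) lies 51 mm ahead of it; x points along the fingers, y is the direction in which the jaws open and shut, and the axes are right-handed (so a half turn about x gives the same grasp; the last joint's range is limited). The gripper opens to 87 mm and grips with 3 to 60 N. Pads are 19 mm wide; open, the fingers measure 117 mm over their backs; the gripper's body (75 mm by 190 mm) begins 51 mm behind the grasp point.
Start: joints at [91.593, 22.042, 0.453, 0, -68.411, -14.817], TCP at [0.143, 0.608, 0.292] pointing down, gripper open.
Joint ranges: [-179.83, 179.83], [-69.29, 118.12], [-61.27, 80.66], [-181.25, 117.63], [-171.15, -9.14], [-177.46, 177.46]. Speed limits (degrees/s): [159.86, 159.86, 180, 180, 180, 180].

INTERFACE

Orientations are given as a 3x3 rotation matrix whose columns are the frame's x, y, z axes.
In Python, from station import r, viewer, spotter gives the robot as it stands.
- The arm moves only by the tool move_arm, never from a script. Its argument "series" is a list that holds one entry, the list of rows, each a list of 7 numbers: the turn, a rotation vector about the world's x, y, z scaled (see below), then the shift along the world's x, y, z scaled (see below), then the opening, from 0 (shut) to 1 (fully open). A call has 1 to 20 rows; each row shifts and turns the pose as measured when the row begins; what a row does not reach is not made up. The controller multiplies each number of a shift by 60 mm and each number of a turn by 8 degrees. A row lasts 1/8 s, in which the tool goes at most 62.5 mm and 10.7 degrees, less where a joint would pass 70% of its speed; a pose out of reach is approached as far as the arm can. A call with a number of a shift or a turn outside -1 to 1 is refused whole. A call with a gripper value outside its range is refused whole. The fingers move at their own pace and stop on an object; the grip force is fixed at half the most. Time passes only in rows, so rows that do not move let the fingers close. It gives the time, the measured TCP pose, the force and the opening at its end, in the units of the state.
- r.sense(): the state, without advancing time (a new reading comes with each control period).
- viewer.capture(name): name is "scene" or "top" or "wrist"; returns (picture, depth): 400x640x3 uint8, red, green, blue; 400x640 float32, m along the optical axis (not along the pixel's ray), 0 where there is no reading.
- viewer.camera_params(name): a dict with "mtx" (3x3 intrinsics, pixels), "pose" (4x4, takes a point from camera to world coordinates). Camera axes: x right, y down, z forward; pixel columns grow to the right and rows downward; lengths in m; the calibration is good to about 2 mm. A picture is of the moment at which its call begins: read the wrist's pose just before it. camera_params takes no time and is no camera call; for the wrist camera it gives the pose at the moment of the call.
- r.finish_job(): hands the job in, once; it reports no verdict.
Trained networks look in the newest picture that a camera, given by its name, has taken for a name from the list of things; names that differ only in an ending like _2 or _b are one class to them, and where a whole thing is asked for, a point or a joint stands for the part that bears it (a point fixed in the world has none). Each returns a list of dicts, best first, with "conf" (0 to 1); they miss things now and then, are a little off and sometimes report something else, mostly with a low value. They report only what shows in the picture. A call takes as long as a camera call. They do not tell look-alikes from the thing itself.
- spotter.find_in(camera, name): "centre" ([column, row] in pixels, amid what is visible of it).
- spotter.trace(camera, name): "mask" (400x640 bool, what is visible of it) and "centre" ([column, row] in pixels, amid what is visible of it).
The state is a dict: "time_s": time; "joints": joint angles; "joint_velocities": joint speeds; "effort": joint torques, N m; "tcp_pos": TCP position; "ee_rot": TCP orientation; "wrist_force": force on the tool from outside, world axes, zero at the start; "moment": the same for the moment, N m; "gripper_width": opening from 0.0 (shut) to 1.0 (fully open).
Only numpy, scipy, OpenCV 4.12 (cv2) and the standard library are available. Lean on these libraries where they do the work, as an engineer would, in place of code of your own. Each camera call takes 0.05 s, during which the arm holds its last target.

## Working session

There is one attempt and no reset: what is moved stays moved. The work goes in short steps, Python scripts to look and compute and a tool call to move; the robot and the scene stay as the last step left them, time stands still between calls to the robot, and variables do not carry over. Pictures are saved under pics/ and viewed, and the job is handed in when it is done.

Besides the shell and the picture viewer there is one more tool, called after "Request:" by a JSON object that holds its "api" and its "payload". move_arm: Moves the arm, as the interface text tells. Its arguments: {"type":"object","properties":{"series":{"type":"array","items":{"type":"array","items":{"type":"array","items":{"type":"number","minimum":-1,"maximum":1}}}}},"required":["series"]}

```bash
mkdir -p pics; ls; python3 - <<'E'
from station import r, viewer, spotter
import cv2,numpy as np
s=r.sense();print(s)
for c in ["scene","top"]:
    im,d=viewer.capture(c);cv2.imwrite(f"pics/{c}0.png",im[:,:,::-1])
    np.savez(f"pics/{c}0.npz",im=im,d=d)
    p=viewer.camera_params(c);print(c,p)
    for n in ["sample_mid","sample_label","plate","waiting_mid"]:
        print(n,[(x["centre"],round(x["conf"],2)) for x in spotter.find_in(c,n)])
E
```

```text
pics
{'time_s': 0.0, 'joints': array([ 9.15911868e+01,  2.20917668e+01,  3.82287310e-01, -3.01077971e-02,
       -6.84094223e+01, -1.48163597e+01]), 'joint_velocities': array([-0.04221828,  0.05329975, -0.0317624 , -0.03122286, -0.10712032,
        0.07837746]), 'effort': array([-1.03579252e-04, -3.90669036e+01,  1.87406230e+01,  4.22009781e+00,
        1.09243928e-02, -1.93127357e-04]), 'tcp_pos': array([0.14285609, 0.60801506, 0.29116306]), 'ee_rot': array([[-4.30799179e-04, -2.28966854e-01, -9.73434124e-01],
       [-2.08794647e-03, -9.73431887e-01,  2.28967252e-01],
       [-9.99997727e-01,  2.13111725e-03, -5.87168767e-05]]), 'wrist_force': array([0.48431055, 0.4203013 , 1.00976795]), 'moment': array([-0.02398813,  0.03560311,  0.05593954]), 'gripper_width': 0.997468646071125}
scene {'mtx': array([[377.9313366 ,   0.        , 313.48914751],
       [  0.        , 377.9313366 , 205.26848117],
       [  0.        ,   0.        ,   1.        ]]), 'pose': array([[-0.89396169, -0.24384095,  0.37599746,  0.23777756],
       [-0.44786185,  0.45637575, -0.7688569 ,  0.54135093],
       [
[... 597 characters left out ...]
,   1.        ]]), 'pose': array([[-3.27069791e-04, -9.83416303e-01,  1.81362255e-01,
         4.07431100e-01],
       [-9.99852350e-01,  3.43750598e-03,  1.68363474e-02,
        -1.42901194e-01],
       [-1.71805723e-02, -1.81329970e-01, -9.83272226e-01,
         8.88799010e-01],
       [ 0.00000000e+00,  0.00000000e+00,  0.00000000e+00,
         1.00000000e+00]])}
sample_mid [([267.0, 154.8], 0.9), ([264.3, 274.0], 0.89), ([330.3, 272.1], 0.84), ([238.0, 202.5], 0.8), ([341.6, 208.5], 0.61)]
sample_label [([234.8, 198.5], 0.92), ([265.8, 156.4], 0.82), ([329.8, 270.1], 0.72), ([341.9, 210.7], 0.68), ([259.9, 272.5], 0.68)]
plate [([310.4, 217.8], 0.76)]
waiting_mid [([410.2, 205.0], 0.56)]
```

View pics/scene0.png

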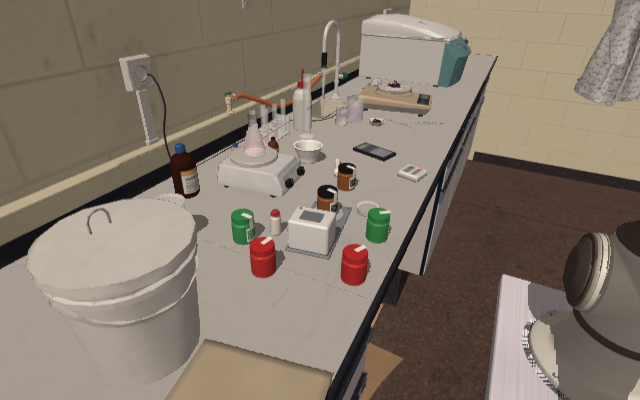

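View pics/top0.png

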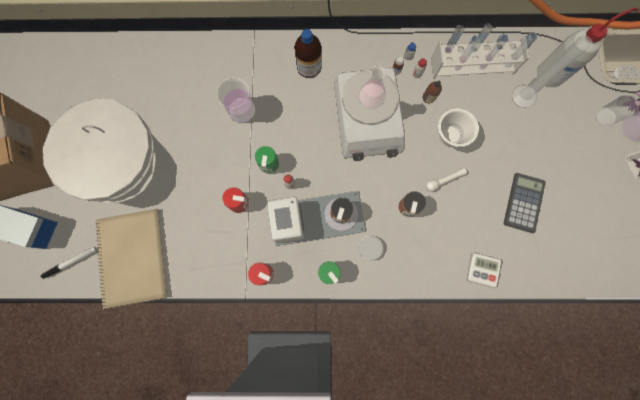

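```bash
python3 - <<'E'
import cv2
a=cv2.imread("pics/top0.png")[120:310,200:440];cv2.imwrite("pics/top0c.png",cv2.resize(a,(720,570),interpolation=cv2.INTER_CUBIC))
E
```

```text
(no output)
```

View pics/top0c.png

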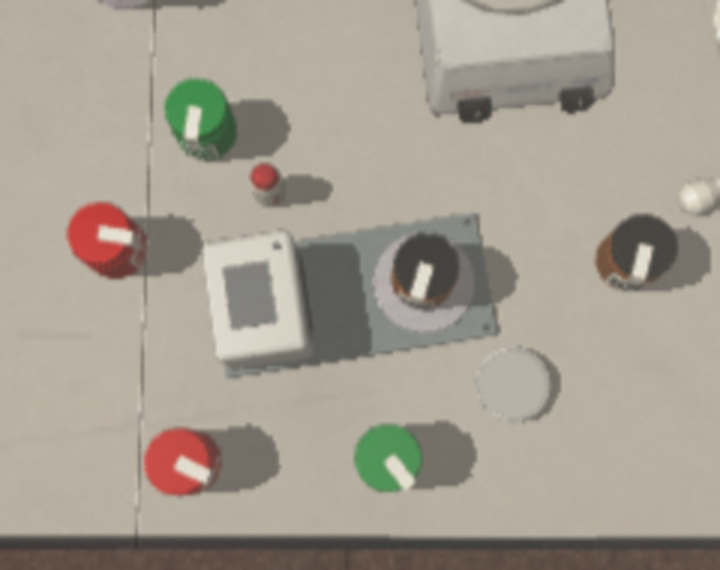

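The jar on the plate is at about (342,210), with its strip pointing down-left. The waiting jar is at (412,204), and the red and green jars are look-alikes. Next I'll measure the geometry.

```bash
cat > h.py <<'E'
import numpy as np,cv2
def ray(P,uv,z):
    K,T=P["mtx"],P["pose"]; uv=np.atleast_2d(np.array(uv,float))
    d=np.c_[(uv[:,0]-K[0,2])/K[0,0],(uv[:,1]-K[1,2])/K[1,1],np.ones(len(uv))]@T[:3,:3].T
    return T[:3,3]+d*((z-T[2,3])/d[:,2])[:,None]
def proj(P,X):
    K,T=P["mtx"],P["pose"];c=(np.atleast_2d(X)-T[:3,3])@T[:3,:3];q=c@K.T;return q[:,:2]/q[:,2:]
E
python3 - <<'E'
from station import viewer
from h import *
P=viewer.camera_params("top");f=np.load("pics/top0.npz");im=f["im"];d=f["d"]
# orthorectified views at z planes, 4px/mm-ish
def ortho(z,cx,cy,half,s):
    n=int(2*half*s); g=np.arange(n)/s-half
    # image right = -y, down = -x
    X=np.stack(np.meshgrid(-g,-g),-1) # [...,0]: varies along cols -> y
    W=np.stack([cx+X[...,1],cy+X[...,0],np.full((n,n),z)],-1).reshape(-1,3)
    uv=proj(P,W).reshape(n,n,2).astype(np.float32)
    return cv2.remap(im,uv[...,0],uv[...,1],cv2.INTER_CUBIC)
for n,uv,z in [("plate",(341,214),.01),("lid",(342,209),.076),("wait",(414,202),.066),("reader",(285,220),.088)]: print(n,ray(P,uv,z))
c=ray(P,(341,214),.01)[0]
for nm,z,h in [("base",.01,.15),("lid",.076,.05)]:
    o=ortho(z,round(c[0],2),round(c[1],2),h,600/(2*h)/1000*1000); print(nm,o.shape,round(c[0],2),round(c[1],2))
    for k in range(0,601,100): cv2.line(o,(k,0),(k,8),(255,0,0));cv2.line(o,(0,k),(8,k),(255,0,0))
    cv2.imwrite(f"pics/ortho_{nm}.png",o[:,:,::-1])
E
```

```text
plate [[ 0.55197196 -0.18816884  0.01      ]]
lid [[ 0.55218672 -0.18709301  0.076     ]]
wait [[ 0.56916616 -0.34704581  0.066     ]]
reader [[ 0.52646167 -0.0638053   0.088     ]]
base (600, 600, 3) 0.55 -0.19
lid (600, 600, 3) 0.55 -0.19
```

View pics/ortho_base.png

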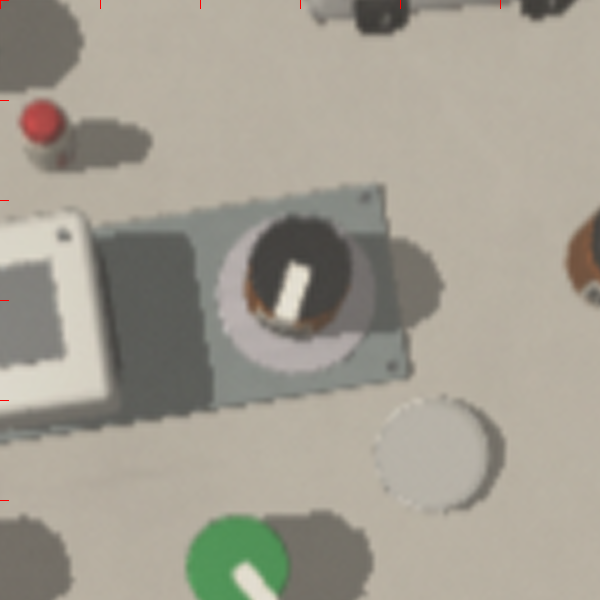

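View pics/ortho_lid.png

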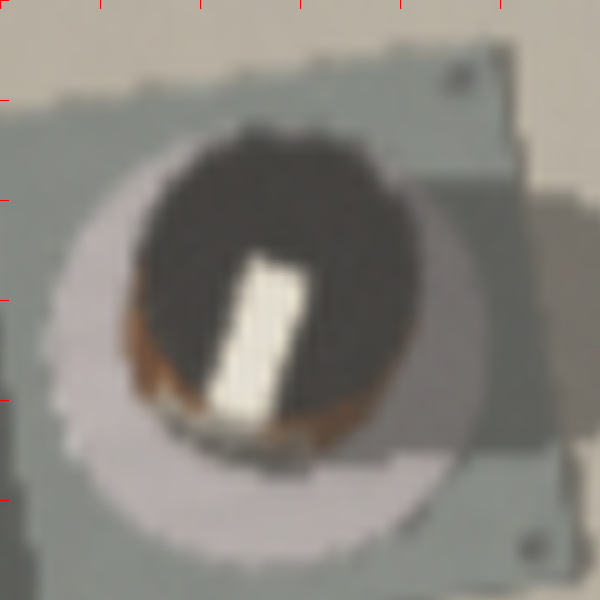

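Request:
{"api": "move_arm", "payload": {"series": [[[0, 0, -0.64, 0.45, -0.88, 0, 1], [0, 0, -0.64, 0.45, -0.88, 0, 1], [0, 0, -0.64, 0.45, -0.88, 0, 1], [0, 0, -0.64, 0.45, -0.88, 0, 1], [0, 0, -0.64, 0.45, -0.88, 0, 1], [0, 0, -0.64, 0.45, -0.88, 0, 1]]]}}

```text
time_s: 1.25
tcp_pos: [0.3067, 0.2854, 0.2916]
ee_rot: [[0.002, -0.701, -0.713], [0.002, -0.713, 0.701], [-1.0, -0.003, -0.0]]
wrist_force: [0.4, -0.2, 0.4]
gripper_width: 0.997
```

```bash
python3 - <<'E'
from station import r
from h import *
from station import viewer
s=r.sense();print(s["time_s"],s["tcp_pos"],s["joints"],np.degrees(np.arctan2(s["ee_rot"][1,1],s["ee_rot"][0,1])),s["ee_rot"][:,0])
P=viewer.camera_params("top");im=np.load("pics/top0.npz")["im"].astype(int)
y,x=np.mgrid[0:400,0:640]
m=(im.min(2)>150)&(abs(x-341)<9)&(abs(y-211)<9); 
for v in (130,150,170):
  m=(im.min(2)>v)&(x>332)&(x<348)&(y>203)&(y<219)
  W=ray(P,np.c_[x[m],y[m]],.076)[:,:2];w=im.min(2)[m];w=w/w.sum()
  c=W.mean(0);u,sv,vt=np.linalg.svd(W-c);print(v,m.sum(),c,vt[0],np.degrees(np.arctan2(vt[0,1],vt[0,0])),sv)
E
```

```text
1.25 [0.30667968 0.28537403 0.29157742] [ 65.40856994   1.37725159 -26.49703085   0.08403893 -61.98894443
 -19.99244107] -134.544460510843 [ 0.00217106  0.00163214 -0.99999631]
130 53 [ 0.54342847 -0.1828674 ] [-0.95471468  0.29752291] 162.69111599363598 [0.0542063  0.02094819]
150 51 [ 0.54295412 -0.18274287] [-0.95260436  0.30421198] 162.2892388216157 [0.05112749 0.02035273]
170 43 [ 0.54313772 -0.18297192] [-0.95194979  0.30625413] 162.1663685989599 [0.0464854  0.01586931]
```

Request:
{"api": "move_arm", "payload": {"series": [[[0, 0, -0.63, 0.46, -0.87, 0, 1], [0, 0, -0.63, 0.46, -0.87, 0, 1], [0, 0, -0.63, 0.46, -0.87, 0, 1], [0, 0, -0.63, 0.46, -0.87, 0, 1], [0, 0, -0.63, 0.46, -0.87, 0, 1], [0, 0, -0.63, 0.46, -0.87, 0, 1], [0, 0, -0.63, 0.46, -0.87, 0, 1], [0, 0, -0.63, 0.46, -0.87, 0, 1], [0, 0, -0.63, 0.46, -0.87, 0, 1], [0, 0, 0, 0, 0, 0, 1]]]}}

```text
time_s: 2.5
tcp_pos: [0.5619, -0.205, 0.2949]
ee_rot: [[0.015, -1.0, 0.027], [-0.001, 0.027, 1.0], [-1.0, -0.015, -0.0]]
wrist_force: [0.6, 1.8, 0.1]
gripper_width: 1.002
```

```bash
python3 - <<'E'
from station import r,viewer
from h import *
s=r.sense();print(s["time_s"],s["tcp_pos"],s["joints"],np.degrees(np.arctan2(s["ee_rot"][1,1],s["ee_rot"][0,1])),s["ee_rot"][:,0])
P=viewer.camera_params("wrist");im,d=viewer.capture("wrist");cv2.imwrite("pics/wrist1.png",im[:,:,::-1]);np.savez("pics/wrist1.npz",im=im,d=d);np.save("pics/w1.npy",P,allow_pickle=True)
print(P["pose"]); print(proj(P,[[.5557,-.1865,.076],[.5545,-.1883,.01],[.569,-.347,.066]]))
E
```

```text
2.5 [ 0.56191182 -0.20498181  0.29486742] [-4.55788770e+00  1.89919687e+01 -3.75090200e+00 -3.15472489e-02
 -6.63823461e+01  3.00124564e+00] 178.4310676715393 [ 1.52591146e-02 -7.10346953e-04 -9.99883321e-01]
[[-0.99952351  0.02152858  0.02211968  0.55862751]
 [ 0.0272556   0.95192611  0.30511278 -0.28987187]
 [-0.01448766  0.30557028 -0.9520593   0.38719343]
 [ 0.          0.          0.          1.        ]]
[[329.48984535 204.28756953]
 [329.61076037 187.16433543]
 [312.74511052  44.87395628]]
```

View pics/wrist1.png

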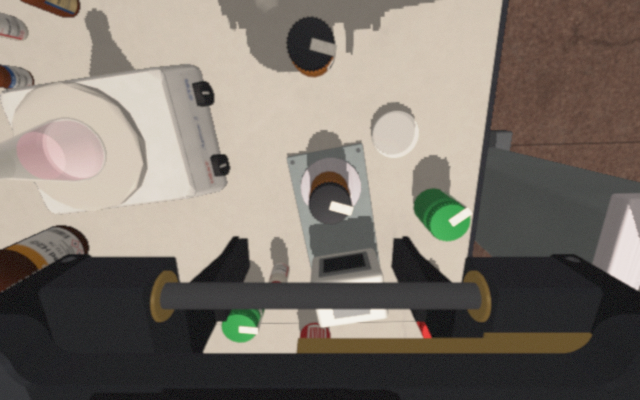

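The wrist picture shows the sample jar at (330,204) on the plate, where my projection puts it, and the waiting jar at (311,45). I'll enlarge it and rectify it to refine the measurement.

```bash
python3 - <<'E'
from h import *
P=np.load("pics/w1.npy",allow_pickle=True).item();im=np.load("pics/wrist1.npz")["im"]
o=[]
for z,h in [(.01,.1),(.076,.05)]:
    n=400;g=(np.arange(n)/n*2-1)*h
    Y,X=np.meshgrid(-.19-g,.55-g)
    uv=proj(P,np.c_[X.ravel(),Y.ravel(),np.full(n*n,z)]).reshape(n,n,2).astype(np.float32)
    a=cv2.remap(im,uv[...,0],uv[...,1],cv2.INTER_CUBIC)
    o.append(a)
cv2.imwrite("pics/wo1.png",np.hstack(o)[:,:,::-1])
y,x=np.mgrid[0:400,0:640];I=im.astype(int).min(2)
m=(I>140)&(x>322)&(x<354)&(y>198)&(y<218)
W=ray(P,np.c_[x[m],y[m]],.076)[:,:2];c=W.mean(0);u,s,v=np.linalg.svd(W-c);print(m.sum(),c,v[0],np.degrees(np.arctan2(v[0,1],v[0,0])),s)
E
```

```text
267 [ 0.54115998 -0.18159909] [ 0.96108244 -0.27626173] -16.03721924835246 [0.13431372 0.07047106]
```

View pics/wo1.png

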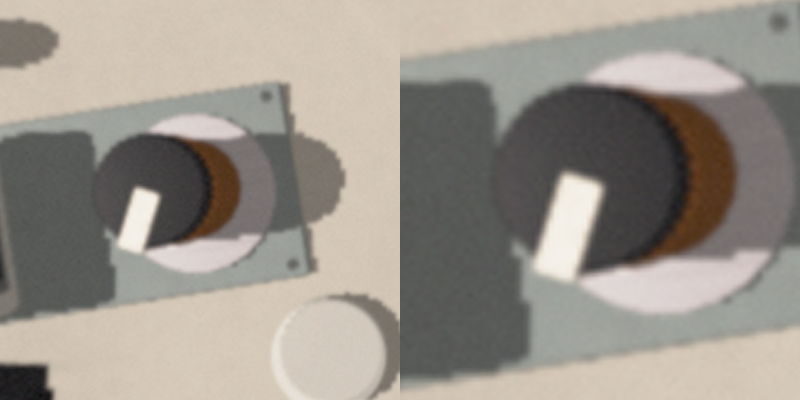

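```bash
python3 - <<'E'
from station import viewer
from h import *
P=viewer.camera_params("top");d=np.load("pics/top0.npz")["d"]
y,x=np.mgrid[0:400,0:640];K,T=P["mtx"],P["pose"]
W=np.stack([(x-K[0,2])/K[0,0]*d,(y-K[1,2])/K[1,1]*d,d],-1).reshape(-1,3)@T[:3,:3].T+T[:3,3]
W=W[d.ravel()>0];D=W[:,:2]-[.5556,-.187];R=np.hypot(*D.T);A=np.degrees(np.arctan2(D[:,1],D[:,0]))
for lo,hi in [(.04,.08),(.08,.1),(.1,.12),(.12,.14),(.14,.17),(.17,.2)]:
    for a in range(-180,180,45):
        m=(R>lo)&(R<hi)&(A>=a)&(A<a+45)
        if m.any() and W[m,2].max()>.07: print(lo,hi,a,W[m,2].max().round(3))
E
```

```text
0.08 0.1 45 0.078
0.08 0.1 90 0.08
0.1 0.12 45 0.082
0.1 0.12 90 0.083
0.12 0.14 45 0.082
0.12 0.14 90 0.084
0.14 0.17 -45 0.076
0.14 0.17 45 0.081
0.14 0.17 90 0.083
0.17 0.2 -45 0.088
```

Request:
{"api": "move_arm", "payload": {"series": [[[0, 0.11, 0, -0.1, 0.3, -0.5, 1], [0, 0, 0, 0, 0, -0.5, 1], [0, 0, 0, 0, 0, 0, 1]]]}}

```text
time_s: 2.92
tcp_pos: [0.5539, -0.1826, 0.2354]
ee_rot: [[0.001, -1.0, 0.022], [0.0, 0.022, 1.0], [-1.0, -0.001, 0.0]]
wrist_force: [-0.5, 0.1, 0.1]
gripper_width: 1.0
```

Request:
{"api": "move_arm", "payload": {"series": [[[0, 0, 0, 0.03, -0.07, -0.5, 1], [0, 0, 0, 0, 0, -0.5, 1], [0, 0, 0, 0, 0, -0.5, 1], [0, 0, 0, 0, 0, 0, 1]]]}}

```text
time_s: 3.42
tcp_pos: [0.5587, -0.1843, 0.1518]
ee_rot: [[0.014, -1.0, 0.015], [-0.002, 0.014, 1.0], [-1.0, -0.014, -0.002]]
wrist_force: [-0.1, -0.0, 0.4]
gripper_width: 1.0
```

```bash
python3 - <<'E'
from station import r,viewer
import cv2
s=r.sense();print(s["time_s"],s["tcp_pos"],s["joints"])
for c in("wrist","top"):
  im,d=viewer.capture(c);cv2.imwrite(f"pics/{c}2.png",im[:,:,::-1])
E
```

```text
3.425 [ 0.55872444 -0.18428822  0.15181376] [ -2.4502761   25.95229674 -15.69061448   0.14218955 -47.53329695
   1.52346521]
```

View pics/wrist2.png

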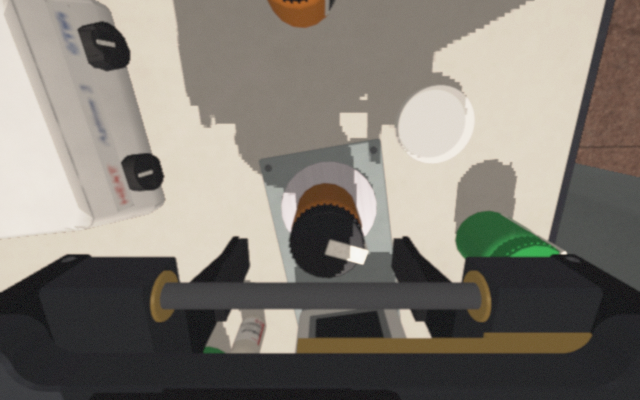

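Request:
{"api": "move_arm", "payload": {"series": [[[0, 0.1, 0, -0.05, -0.04, -0.25, 1], [0, 0, 0, 0, 0, -0.25, 1], [0, 0, 0, 0, 0, -0.2, 1], [0, 0, 0, 0, 0, 0, 1]]]}}

```text
time_s: 4.03
tcp_pos: [0.5587, -0.1873, 0.1129]
ee_rot: [[0.011, -1.0, 0.013], [-0.004, 0.013, 1.0], [-1.0, -0.011, -0.004]]
wrist_force: [-0.5, 0.4, -0.6]
gripper_width: 0.997
```

Request:
{"api": "move_arm", "payload": {"series": [[[0, 0.08, 0, -0.05, 0, -0.17, 1], [0, 0, 0, 0, 0, 0, 1], [0, 0.05, 0, -0.03, 0, 0, 1], [0, 0, 0, 0, 0, 0, 1]]]}}

```text
time_s: 4.53
tcp_pos: [0.5541, -0.1874, 0.1024]
ee_rot: [[-0.008, -1.0, 0.013], [-0.005, 0.013, 1.0], [-1.0, 0.007, -0.005]]
wrist_force: [0.2, -0.8, -0.2]
gripper_width: 0.998
```

Request:
{"api": "move_arm", "payload": {"series": [[[0, -0.05, 0, 0, 0, 0, 1], [0, 0, 0, 0, 0, 0, 0.62], [0, 0, 0, 0, 0, 0, 0.62], [0, 0, 0, 0, 0, 0, 0.4], [0, 0, 0, 0, 0, 0, 0.4], [0, 0, 0, 0, 0, 0, 0.4]]]}}

```text
time_s: 5.28
tcp_pos: [0.5545, -0.1874, 0.1032]
ee_rot: [[0.002, -1.0, 0.013], [-0.005, 0.013, 1.0], [-1.0, -0.002, -0.005]]
wrist_force: [0.5, -0.3, 0.1]
gripper_width: 0.565
```

Request:
{"api": "move_arm", "payload": {"series": [[[0, 0, 0, 0, 0, 0.05, 0.4], [0, 0, -0.8, 0, 0, 0, 0.4], [0, 0, -0.8, 0, 0, 0, 0.4], [0, 0, -0.8, 0, 0, 0, 0.4], [0, 0, -0.8, 0, 0, 0, 0.4], [0, 0, -0.8, 0, 0, 0, 0.4], [0, 0, -0.8, 0, 0, 0, 0.4], [0, 0, -0.8, 0, 0, 0, 0.4], [0, 0, -0.8, 0, 0, 0, 0.4], [0, 0, 0, 0, 0, 0, 0.4]]]}}

```text
time_s: 6.52
tcp_pos: [0.5525, -0.1871, 0.1053]
ee_rot: [[-0.007, -0.593, 0.805], [-0.001, 0.805, 0.593], [-1.0, 0.003, -0.006]]
wrist_force: [-0.1, 0.7, -0.7]
gripper_width: 0.567
```

Request:
{"api": "move_arm", "payload": {"series": [[[0, 0, -0.7, 0, 0, 0, 0.4], [0, 0, -0.7, 0, 0, 0, 0.4], [0, -0.05, 0, 0.02, -0.01, 0, 0.4], [0, 0, 0, 0, 0, 0, 0.4]]]}}

```text
time_s: 7.02
tcp_pos: [0.5535, -0.1877, 0.1052]
ee_rot: [[0.0, -0.428, 0.904], [0.001, 0.904, 0.428], [-1.0, 0.0, 0.0]]
wrist_force: [0.1, 0.9, -1.2]
gripper_width: 0.563
```

```bash
python3 - <<'E'
from station import r,viewer
from h import *
s=r.sense();print(s["time_s"],s["tcp_pos"],s["joints"],np.degrees(np.arctan2(s["ee_rot"][1,1],s["ee_rot"][0,1])))
for c in("wrist","scene"):
  im,d=viewer.capture(c);cv2.imwrite(f"pics/{c}3.png",im[:,:,::-1])
im=cv2.imread("pics/scene3.png")[150:300,220:420];cv2.imwrite("pics/scene3c.png",cv2.resize(im,(800,600)))
E
```

```text
7.025 [ 0.55349779 -0.18767219  0.10515094] [-2.87652403e+00  2.93827738e+01 -1.80851714e+01 -5.04061733e-02
 -4.25270719e+01 -6.17522411e+01] 115.33409410154468
```

View pics/wrist3.png

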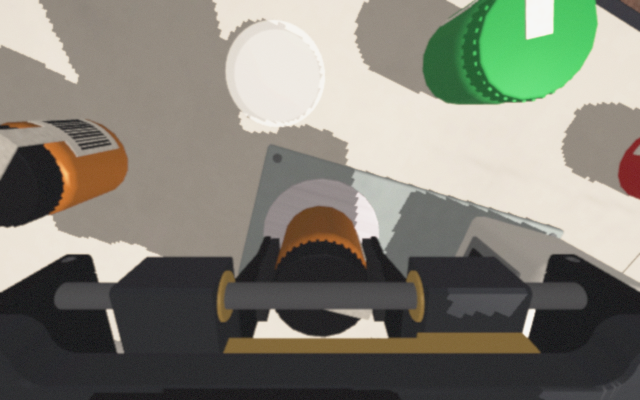

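View pics/scene3c.png

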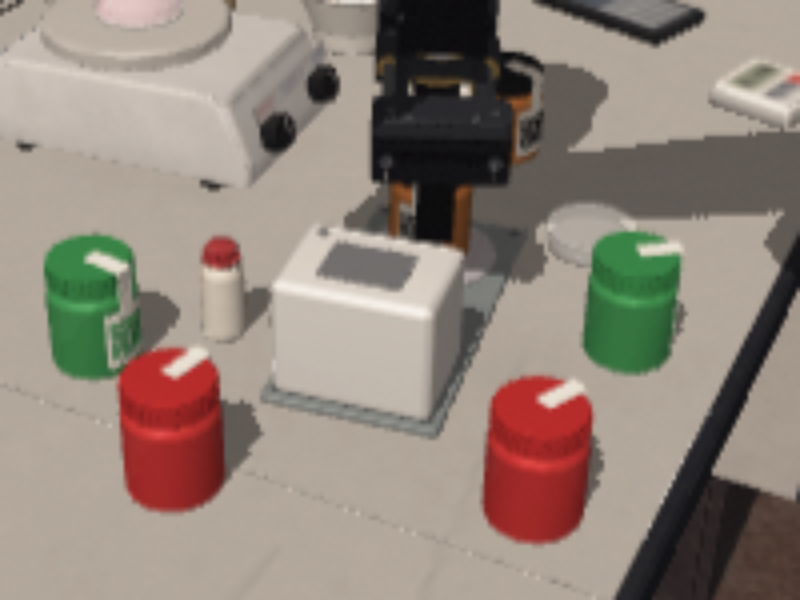

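Request:
{"api": "move_arm", "payload": {"series": [[[0, 0, 0, 0, 0, -0.03, 0.4], [0, 0, 0, 0, 0, 0, 0.4], [0, 0, 0, 0, 0, 0, 0.65], [0, 0, 0, 0, 0, 0, 0.65], [0, 0, 0, 0, 0, 0, 1], [0, 0, 0, 0, 0, 0, 1], [0, 0, 0, 0, 0, 0, 1]]]}}

```text
time_s: 8.0
tcp_pos: [0.554, -0.1877, 0.1039]
ee_rot: [[0.001, -0.429, 0.903], [0.0, 0.903, 0.429], [-1.0, -0.0, 0.001]]
wrist_force: [-0.7, 0.0, 0.4]
gripper_width: 0.907
```

Now I'll go up, then back toward -x so the top camera can see the jar.

Request:
{"api": "move_arm", "payload": {"series": [[[0, 0, 0, 0, 0, 0.2, 1], [0, 0, 0, 0, 0, 0.4, 1], [0, 0, 0, 0, 0, 0.8, 1], [0, 0, 0, 0, 0, 0.9, 1], [0, 0, 0, 0, 0, 0.9, 1], [0, 0, 0, -0.8, 0, 0.3, 1], [0, 0, 0, -0.9, 0, 0, 1], [0, 0, 0, -0.5, 0, 0, 1], [0, 0, 0, 0, 0, 0, 1]]]}}

```text
time_s: 9.12
tcp_pos: [0.4169, -0.1879, 0.3283]
ee_rot: [[0.011, -0.43, 0.903], [-0.003, 0.903, 0.43], [-1.0, -0.007, 0.009]]
wrist_force: [0.2, 0.3, -0.3]
gripper_width: 0.998
```

```bash
python3 - <<'E'
from station import r,viewer
from h import *
print(r.sense()["tcp_pos"])
for c in("wrist","scene","top"):
  P=viewer.camera_params(c);im,d=viewer.capture(c);cv2.imwrite(f"pics/{c}4.png",im[:,:,::-1]);np.savez(f"pics/{c}4.npz",im=im);np.save(f"pics/{c}4.npy",P,allow_pickle=True)
a=cv2.imread("pics/top4.png")[150:270,260:460];b=cv2.imread("pics/scene4.png")[150:270,240:440]
cv2.imwrite("pics/c4.png",np.vstack([cv2.resize(a,(500,300)),cv2.resize(b,(500,300))]))
E
```

```text
[ 0.41692773 -0.18794121  0.328311  ]
```

View pics/c4.png

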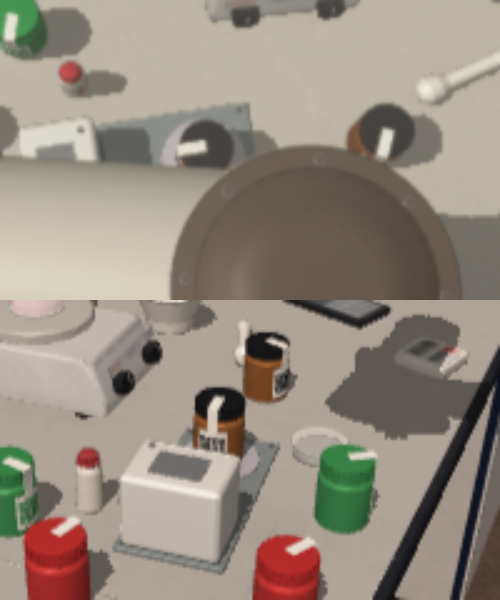

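View pics/wrist4.png

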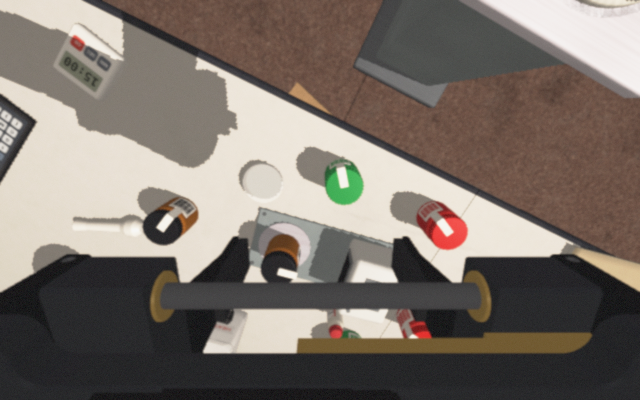

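The jar is standing and its strip points at the reader. I'll clear the view for a precise check.

Request:
{"api": "move_arm", "payload": {"series": [[[0, 0, 0, 0, 0.9, 0, 1], [0, 0, 0, 0, 0.9, 0, 1], [0, 0, 0, 0, 0.9, 0, 1], [0, 0, 0, 0, 0.9, 0, 1], [0, 0, 0, 0, 0.9, 0, 1], [0, 0, 0, 0, 0, 0, 1]]]}}

```text
time_s: 10.02
tcp_pos: [0.4253, 0.0925, 0.3261]
ee_rot: [[0.009, -0.429, 0.903], [-0.005, 0.903, 0.429], [-1.0, -0.008, 0.006]]
wrist_force: [-0.1, 0.2, 0.4]
gripper_width: 0.999
```

```bash
python3 - <<'E'
from station import r,viewer
from h import *
print(r.sense()["time_s"],r.sense()["tcp_pos"])
P=viewer.camera_params("top");im,d=viewer.capture("top");o=[]
for z,h in [(.01,.1),(.076,.05)]:
    n=400;g=(np.arange(n)/n*2-1)*h
    Y,X=np.meshgrid(-.19-g,.55-g)
    uv=proj(P,np.c_[X.ravel(),Y.ravel(),np.full(n*n,z)]).reshape(n,n,2).astype(np.float32)
    o.append(cv2.remap(im,uv[...,0],uv[...,1],cv2.INTER_CUBIC))
cv2.imwrite("pics/wo5.png",np.hstack(o)[:,:,::-1])
y,x=np.mgrid[0:400,0:640];I=im.astype(int).min(2)
for t in (180,195,205):
  m=(I>t)&(x>328)&(x<350)&(y>202)&(y<216)
  W=ray(P,np.c_[x[m],y[m]],.076)[:,:2];c=W.mean(0);u,s,v=np.linalg.svd(W-c);print(m.sum(),c,np.degrees(np.arctan2(v[0,1],v[0,0])),s)
E
```

```text
10.025 [0.42525079 0.0924664  0.32607686]
66 [ 0.55420625 -0.16933181] -91.92212273445053 [0.07099957 0.04245577]
42 [ 0.55286896 -0.17352354] -80.20280358297178 [0.04418032 0.01574015]
36 [ 0.55291129 -0.17393157] 98.9622429320884 [0.04146881 0.01249505]
```

View pics/wo5.png

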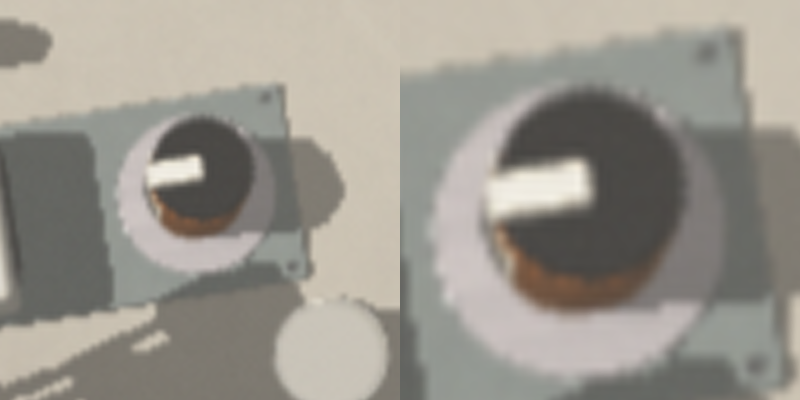

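The strip heads 99.0° and the plate's y axis about 99°. The jar's centre is within about 1 mm of the plate's centre, and the waiting jar hasn't moved. Handing in.

```bash
python3 -c "
from station import r
print(r.finish_job())"
```

```text
the job is handed in; nothing more can be done
None
```

The sample jar now stands in the middle of the plate with its label facing the reader's window, and I have handed the job in after about 10 s of the 35 s allowed. I gripped it from above, lifted it about 2 mm, turned it about 64° clockwise, set it down, let go and moved the arm clear.

- **Label direction:** in the last top view the strip points along about 99°. The direction from the plate to the window measured about 99° too (single readings 98–101°), so the error should be a few degrees at most.
- **Position:** the jar's centre is about 1 mm from the plate's centre, allowing for the roughly 2 mm camera calibration, and it looks upright.
- **Waiting jar:** I never touched it, and it stands in its old place in the pictures taken after the release. I checked this by eye and did not measure it again.
- **Disagreement:** the loosest brightness setting in the last strip measurement gave about 88°, because it also picked up part of the steel plate. I discarded it; the two stricter settings gave 99–100°.

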